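Clamp a drive module in the repair holder and jam its wedge lock

TASK

Clamp the beige drive module in the repair holder: first slide the blue-jawed bar up until it presses the module gently against the fixed grey jaw, then slide the orange thumb wedge along its ramp until it jams the bar fast. Push the wedge home by feel with a firm thumb push of about 15 N rather than forcing it, and let go so that it stays jammed; do not crush, lift or tip the module or disturb the other things on the bench.

Things in the scene. Friction and masses are not known exactly. Their poses are not given: they have to be found in the camera images.
- holder: Repair holder screwed to the bench: aluminium plate 180 x 390 x 12 mm. Origin: on the bench under the bar's centre line; z up. +y is the clamping direction: bar and wedge are both pushed towards +y. All coordinates given elsewhere are in this frame, mm, z above the bench. The plate runs from y = -200 to 190, x = -80 to 100. Left of the bar (-x) lies a grey guide, top z = 34
- fixed_jaw (a point): Middle of the clamping face of the fixed grey jaw (100 wide in x, z 12 to 62), which looks to -y; on the holder at x = 0, y = 152, z = 37
- ramp (a point): Middle of the top of the fixed steel ramp (150 long, 28 wide, top z = 40), which lies on the +x side of the bar; it converges on the bar towards +y at 1 in 6 (9.46 deg)
- bar (a joint): Travel of the sliding bar towards the holder's +y, in m: 0 open, limit 0.090; it is 0.072 when the module is pinched between both jaws. It stays where it is left and takes about 3 N to slide (pushing the module along adds 1.5 to 5 N, then it stops hard). Steel stem 30 wide, top z = 36, behind a blue jaw 80 wide, 20 thick, z 14 to 64, front face at y = 20 + travel
- handle_rest (a point): Fixed point of the holder (x = 0, y = -20, z = 62) where the middle of the bar's black upright handle would be at bar travel 0; the handle is that much farther along +y (and up to 4 off in x: its guide is bolted through slots). Handle: just behind the blue jaw, 30 wide in x, 16 thick in y, free from z = 36 to its top at z = 88; its rear (-y) face is free to push on
- wedge (a joint): Travel of the captive orange thumb wedge along the ramp, in m: 0 withdrawn, limit 0.075; direction 9.46 deg off the holder's +y, towards -x. Slides with about 2 N until its flat side meets the bar, at 15 to 65 mm of travel (depends on the guide's unmeasured play); then resistance climbs within a few mm and friction keeps it jammed. A 12 to 18 N push jams it well; no set position
- wedge_head (a point): Middle of the free upper part of the wedge's upright orange thumb block: 26 wide in x, 18 thick in y, free from z = 40 to its top at z = 73, this point at z = 52. Withdrawn, it is at x = 34.6, y = -178 and moves with the wedge. Push it on its rear (-y) face, 9 mm behind this point; or pinch it across x from above
- module_mid (a point): Middle of the loose drive module: beige box 90 (x) x 60 (y) x 80 (z) mm, about 0.5 kg, blue and green on top, standing on the holder's plate between the jaws, 4 to 16 mm short of the fixed jaw and slightly turned. Axes along the holder's when it is clamped
- multimeter: Yellow multimeter lying on the bench, 165 x 85 x 38 mm; leave alone
- mouse: Black computer mouse, 100 x 58 x 33 mm; leave alone
- screwdriver: Green-handled screwdriver about 200 mm long lying on the bench; leave alone
- pump: Blue desoldering pump, 200 x 20 x 20 mm, lying on the bench; leave alone
Things that resemble listed ones, but are neither listed nor needed, are in the scene too. Of the things like the part that bears module_mid, leave any that is red or turquoise; of the rest the smaller one is meant.

How it is judged:
By the outcome, as a careful person would: the job done as asked, in the order asked, and still so for the second after the job is handed in, with the robot touching nothing.
It also fails if it takes over 50 s, if anything falls off the work surface, if the arm or the gripper's body presses on something with over 40 N, if the wrist force passes 120 N, or if a joint passes its speed limit or range.

ROBOT

A 6-joint arm with a two-finger parallel gripper is mounted at the origin on the work surface. World frame = base frame: x ahead of the robot, y to its left, z up, the work surface at z = 0. Lengths are in m, angles in rad, forces in N, time in s.
With the tool pointing down it reaches from about 0.375 to 0.975 m from the base axis. Payload 3.8 kg.
Tool frame: the origin (TCP) lies midway between the tips of the shut fingers; the grasp point (between the pads) lies 19 mm behind it; z points along the fingers, y is the direction in which the jaws open and shut (so a half turn about z gives the same grasp; the last joint's range is limited). The gripper opens to 85 mm and grips with 20 to 120 N. Pads are 22 mm wide; open, the fingers measure 114 mm over their backs; the gripper's body (76 mm by 85 mm) begins 54 mm behind the grasp point. The pads swing forward as they close: fully open they stand 13 mm farther back than shut.
Start: joints at [-1.241, 0.264, 1.604, -0, 1.274, -0.037], TCP at [0.242, -0.63, 0.231] pointing down, gripper open.
Joint ranges: [-2.63, 2.63], [-0.94, 2.18], [0.31, 2.57], [-1.31, 4.45], [0, 2.66], [-2.55, 2.55]. Speed limits (rad/s): [2.57, 2.57, 3.14, 3.14, 3.14, 3.14].

INTERFACE

Orientations are given as a rotation vector (axis times angle).
In Python, from workcell import readout, read_camera, camera_params, bot gives the robot as it stands.
- The arm moves only by the tool apply_moves, never from a script. Its argument "plan" is a list that holds one entry, the list of rows, each a list of 7 numbers: the shift along the tool's x, y, z each as a share of 1000 mm, from -1 to 1, then the turn, a rotation vector about the tool's x, y, z each as a share of pi rad, from -1 to 1, then the gripper command: -1 is fully open, 1 is shut, values between are in proportion. A call has exactly 8 rows; each row is the pose to reach, as a shift and turn from the pose commanded when the call began, along the tool's axes at that moment, turning the shorter way round; what a row does not reach only later rows make up. A row lasts 1/12 s, in which the tool goes at most 41.7 mm and 7.16 degrees, less where a joint would pass 70% of its speed; a pose out of reach is approached as far as the arm can. A call with a number of a shift or a turn outside -1 to 1 is refused whole. A call with a gripper value outside its range is refused whole. The fingers move at their own pace and stop on an object; "force" is the grip in N (left out, the last holds). Time passes only in rows, so rows that repeat a pose let the fingers close, or fill a call up. It gives the time, the measured TCP pose, the force and the opening at its end, in the units of the state.
- readout.read_state(): the state, without advancing time (a new reading comes with each control period).
- read_camera(name): name is "side" or "top"; returns the picture (384x512x3 uint8, red, green, blue); there is no depth.
- camera_params(name): a dict with "fovy" (degrees; the focal length in pixels is half the picture's height over the tangent of half this angle, whatever the lens; pixels are square), "cx", "cy" (the principal point, pixels), "rvec" (rotation vector, rad) and "tvec" (3), from world to camera coordinates, as OpenCV has them. Camera axes: x right, y down, z forward; pixel columns grow to the right and rows downward; lengths in m; the calibration is good to about 2 mm. A picture is of the moment at which its call begins. camera_params takes no time and is no camera call.
- bot.finish_job(): hands the job in, once; it reports no verdict.
The state is a dict: "time": time; "q": joint angles; "joint_vel": joint speeds; "joint_torque": joint torques, N m; "tool_pos": TCP position; "tcp_rot": TCP orientation; "wrist_force": force on the tool from outside, world axes, zero at the start; "torque": the same for the moment, N m; "width": opening from 0.0 (shut) to 1.0 (fully open).
Only numpy, scipy, OpenCV 4.12 (cv2) and the standard library are available. Lean on these libraries where they do the work, as an engineer would, in place of code of your own. Each camera call takes 0.05 s, during which the arm holds its last target.

## Working session

There is one attempt and no reset: what is moved stays moved. The work goes in short steps, Python scripts to look and compute and a tool call to move; the robot and the scene stay as the last step left them, time stands still between calls to the robot, and variables do not carry over. Pictures are saved under pics/ and viewed, and the job is handed in when it is done.

Besides the shell and the picture viewer there is one more tool, called after "Emit:" as a command line: name --argument value ..., lists and objects as JSON in quotes. apply_moves: Moves the arm, as the interface text tells. Shift numbers are shares of 1000 mm and turn numbers shares of pi rad, none past 1 either way. Its arguments: {"type":"object","properties":{"plan":{"type":"array","items":{"type":"array","items":{"type":"array","items":{"type":"number","minimum":-1,"maximum":1}}}},"force":{"type":"number"}},"required":["plan"]}

```bash
mkdir -p pics; ls; python3 - <<'E'
from workcell import readout, read_camera, camera_params, bot
import cv2
for n in ["top","side"]:
    im=read_camera(n); cv2.imwrite(f"pics/{n}0.png",cv2.resize(im[:,:,::-1],(800,600),interpolation=cv2.INTER_CUBIC)); cv2.imwrite(f"pics/{n}0raw.png",im[:,:,::-1]); print(camera_params(n))
print(readout.read_state())
E
```

```text
pics
{'fovy': 56.42378506593331, 'cx': 254.6696745208461, 'cy': 193.4334974512846, 'rvec': array([ 2.13930132, -2.16086899,  0.13962544]), 'tvec': array([0.00204104, 0.52542303, 1.07553567])}
{'fovy': 53.413348702977856, 'cx': 259.52095150252234, 'cy': 194.58203928457186, 'rvec': array([ 0.1638787 , -2.78790989,  1.32497913]), 'tvec': array([0.52050665, 0.10128289, 1.239048  ])}
{'time': 0.1, 'q': array([-1.24090379e+00,  2.64696512e-01,  1.60524368e+00, -2.29092546e-07,
        1.27365282e+00, -3.68976662e-02]), 'joint_vel': array([ 3.74889062e-05, -1.58297871e-03, -1.40918586e-03,  2.41240924e-03,
        1.20730378e-03, -3.48171772e-04]), 'joint_torque': array([ 3.36381681e-04, -5.16707432e+01, -3.68591309e+01, -2.33137303e-05,
        6.29700517e-03, -1.62171767e-05]), 'tool_pos': array([ 0.24185941, -0.62948965,  0.23007052]), 'tcp_rot': array([-3.08696300e+00, -5.72567647e-01,  4.58724730e-04]), 'wrist_force': array([0.40031226, 0.76510383, 1.05607868]), 'torque': array([0.00246114, 0.00165315, 0.04468053]), 'width': 0.995631093146724}
```

View pics/top0.png

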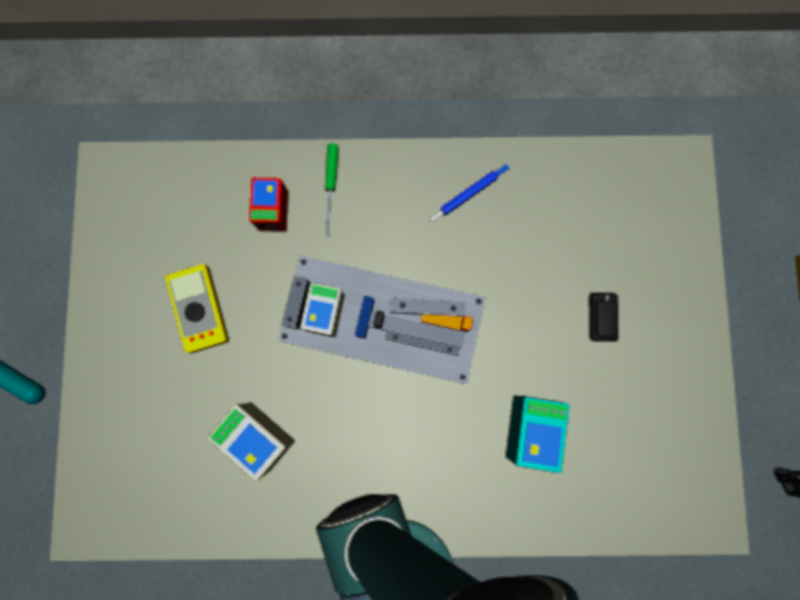

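View pics/side0.png

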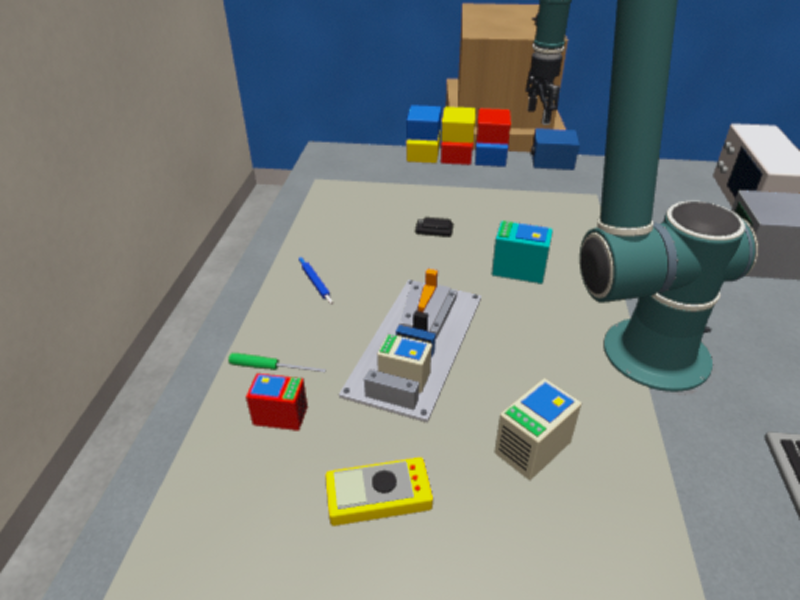

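```bash
python3 - <<'E'
import cv2
im=cv2.imread("pics/top0raw.png")[155:255,170:320]
cv2.imwrite("pics/topcrop.png",cv2.resize(im,(795,530),interpolation=cv2.INTER_CUBIC))
im=cv2.imread("pics/side0raw.png")[165:275,210:320]
cv2.imwrite("pics/sidecrop.png",cv2.resize(im,(594,594),interpolation=cv2.INTER_CUBIC))
E
```

```text
(no output)
```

View pics/topcrop.png

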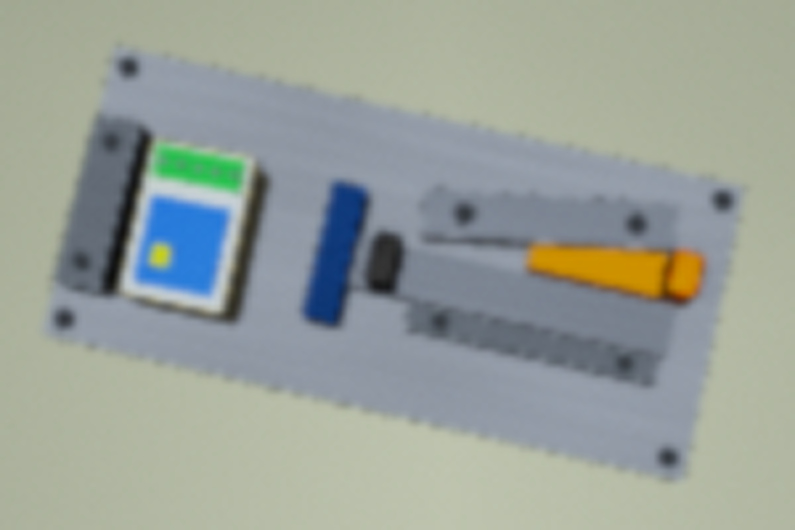

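View pics/sidecrop.png

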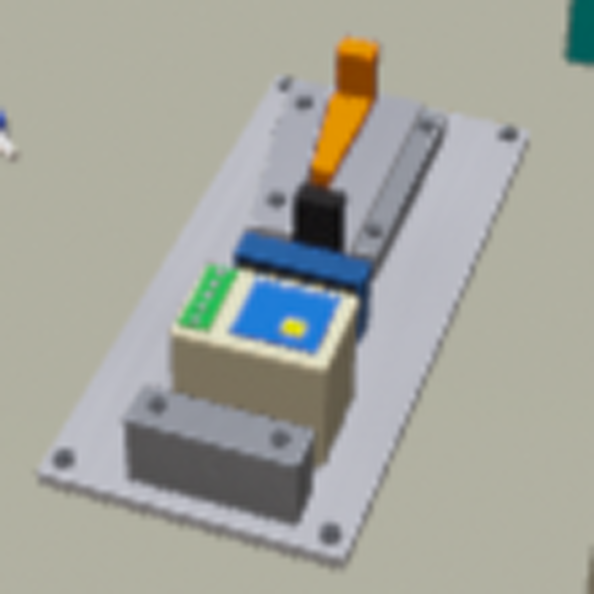

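```bash
cat > h.py <<'E'
import numpy as np, cv2
from workcell import camera_params
def proj(n,P):
    c=camera_params(n); f=192/np.tan(np.radians(c['fovy'])/2)
    K=np.array([[f,0,c['cx']],[0,f,c['cy']],[0,0,1]])
    return cv2.projectPoints(np.asarray(P,float).reshape(-1,3),c['rvec'],c['tvec'],K,None)[0][:,0]
def h2w(p,P):
    P=np.asarray(P,float).reshape(-1,3)/1000; c,s=np.cos(p[2]),np.sin(p[2])
    return P@np.array([[c,-s,0],[s,c,0],[0,0,1]]).T+[p[0],p[1],0]
E
python3 - <<'E'
from h import *
from scipy.optimize import least_squares
C=[[100,190,12],[100,-200,12],[-80,-200,12],[-80,190,12]]
T=(np.array([[118,45],[745,185],[683,477],[48,335]])+.5)/5.3-.5+[170,155]
S=(np.array([[40,473],[283,78],[528,133],[345,558]])+.5)/5.4-.5+[210,165]
def fit(use):
    def r(p):
        P=h2w(p,C); o=[]
        if 't' in use:o.append(proj('top',P)-T)
        if 's' in use:o.append(proj('side',P)-S)
        return np.concatenate(o).ravel()
    return least_squares(r,[0.55,0,-.2])
for u in ['t','s','ts']:
    q=fit(u); print(u,q.x,np.round(q.fun,1).tolist())
p=q.x
np.save('p.npy',p)
print(proj('top',h2w(p,[[34.6,-178,73],[0,-20,88],[0,152,62]])), proj('side',h2w(p,[[34.6,-178,73],[0,-20,88],[0,152,62]])))
print(h2w(p,[[34.6,-187,52],[0,-28,62]]))
E
```

```text
t [ 0.48865984  0.03645064 -0.23046052] [-0.4, -0.2, 0.6, -0.3, 0.8, 0.5, -1.0, -0.1]
s [ 0.48806813  0.03881307 -0.23499429] [-0.6, -0.1, -0.7, -0.6, 1.0, -0.5, 0.4, 0.5]
ts [ 0.48845868  0.03721923 -0.23234468] [-0.5, -0.2, 0.4, -0.1, 0.4, 0.7, -1.3, -0.2, -0.5, -0.4, -1.0, -0.9, 0.8, -0.8, 0.5, 0.1]
[[301.95817023 205.97544647]
 [247.58636027 205.1121182 ]
 [192.48253163 193.53335694]] [[276.38489345 171.59122357]
 [271.4365613  197.22659642]
 [252.25068701 239.69488421]]
[[ 0.47907036 -0.15272292  0.052     ]
 [ 0.4820114   0.00997161  0.062     ]]
```

```bash
cat >> h.py <<'E'
from scipy.spatial.transform import Rotation as R
p=np.load('p.npy')
def tgt(hx,hy,z,ang=0): # ang deg: push dir rotated toward -x
    w=h2w(p,[hx,hy,z])[0]; a=np.pi/2+p[2]+np.radians(ang)
    x=[np.cos(a),np.sin(a),0];y=[np.sin(a),-np.cos(a),0]
    return w,R.from_matrix(np.array([x,y,[0,0,-1]]).T)
def move(cp,cR,t):
    s=cR.inv().apply(t[0]-cp); r=(cR.inv()*t[1]).as_rotvec()/np.pi
    return np.round(s,4),np.round(r,4)
def toh(w):
    c,s=np.cos(p[2]),np.sin(p[2]); d=np.asarray(w)-[p[0],p[1],0]
    return np.array([c*d[0]+s*d[1],-s*d[0]+c*d[1],d[2]])*1000
E
python3 - <<'E'
from h import *
from workcell import readout
s=readout.read_state()
cR=R.from_rotvec([-3.08696300e+00, -5.72567647e-01,0]); 
t=tgt(0,-58,150)
print(t[0],move(s['tool_pos'],cR,t))
im=cv2.imread('pics/top0raw.png')
for tr in [0,5,10,15]:
    a=proj('top',h2w(p,[[0,-20+tr,88],[40,20+tr,64],[-40,20+tr,64],[40,tr,64],[-40,tr,64],[34.6-tr*.164,-178+tr*.986,73]])); print(tr,np.round((a-[170,155]+.5)*5.3).tolist())
    a=proj('side',h2w(p,[[0,-20+tr,88],[40,20+tr,64],[-40,20+tr,64],[40,tr,64],[-40,tr,64],[34.6-tr*.164,-178+tr*.986,73]])); print('  s',np.round((a-[210,165]+.5)*5.4).tolist())
E
```

```text
[ 0.47510361 -0.01922226  0.15      ] (array([ 0.4366, -0.4859,  0.0812]), array([-0.0005, -0.0004, -0.3093]))
0 [[414.0, 268.0], [362.0, 189.0], [330.0, 326.0], [396.0, 197.0], [365.0, 333.0], [702.0, 273.0]]
  s [[334.0, 177.0], [247.0, 234.0], [377.0, 265.0], [259.0, 213.0], [388.0, 244.0], [361.0, 38.0]]
5 [[405.0, 266.0], [354.0, 187.0], [322.0, 324.0], [388.0, 195.0], [356.0, 332.0], [693.0, 272.0]]
  s [[332.0, 182.0], [244.0, 239.0], [375.0, 271.0], [256.0, 218.0], [385.0, 249.0], [360.0, 43.0]]
10 [[396.0, 264.0], [345.0, 185.0], [313.0, 322.0], [379.0, 193.0], [347.0, 330.0], [684.0, 272.0]]
  s [[329.0, 187.0], [241.0, 245.0], [372.0, 276.0], [253.0, 224.0], [382.0, 255.0], [359.0, 47.0]]
15 [[388.0, 262.0], [337.0, 183.0], [304.0, 320.0], [371.0, 191.0], [339.0, 328.0], [675.0, 271.0]]
  s [[326.0, 192.0], [238.0, 250.0], [369.0, 282.0], [250.0, 229.0], [380.0, 260.0], [358.0, 52.0]]
```

Emit:
apply_moves --plan '[[[0.027,-0.03,0,0,0,-0.035,1],[0.054,-0.06,0,0,0,-0.07,1],[0.081,-0.09,0,0,0,-0.105,1],[0.108,-0.12,0,0,0,-0.14,1],[0.135,-0.15,0,0,0,-0.175,1],[0.162,-0.18,0,0,0,-0.21,1],[0.189,-0.21,0,0,0,-0.245,1],[0.216,-0.24,0,0,0,-0.28,1]]]' --force 60

```text
time: 0.77
tool_pos: [0.3576, -0.3265, 0.2308]
tcp_rot: [-2.546, -1.839, -0.0]
wrist_force: [1.3, 0.4, 0.4]
width: -0.001
```

```bash
cat > s.py <<'E'
from h import *
from workcell import readout
import sys
s=readout.read_state(); cR=R.from_rotvec(s['tcp_rot'])
a=[float(v) for v in sys.argv[1:]]
print(s['time'],'hpos',toh(s['tool_pos']).round(1),'w',s['tool_pos'].round(4),'q',s['q'].round(2),'rot',s['tcp_rot'].round(4))
c,sn=np.cos(p[2]),np.sin(p[2]); F=s['wrist_force']; print('F hold',[round(c*F[0]+sn*F[1],1),round(-sn*F[0]+c*F[1],1),round(F[2],1)],'width',s['width'])
if a: print(move(s['tool_pos'],cR,tgt(*a)))
E
python3 s.py 0 -55 120
```

```text
0.7667 hpos [ -43.6 -384.1  230.8] w [ 0.3576 -0.3265  0.2308] q [-0.79 -0.1   2.    0.    1.25 -0.47] rot [-2.5460e+00 -1.8394e+00 -1.0000e-04]
F hold [np.float64(1.2), np.float64(0.7), np.float64(0.4)] width -0.0008870396802440545
(array([0.3316, 0.0148, 0.1109]), array([-0.0001, -0.0001, -0.0277]))
```

Emit:
apply_moves --plan '[[[0.04,0.002,0,0,0,-0.01,1],[0.08,0.004,0,0,0,-0.02,1],[0.12,0.006,0.01,0,0,-0.028,1],[0.16,0.008,0.03,0,0,-0.028,1],[0.2,0.01,0.05,0,0,-0.028,1],[0.24,0.012,0.07,0,0,-0.028,1],[0.28,0.014,0.09,0,0,-0.028,1],[0.31,0.015,0.11,0,0,-0.028,1]]]'

```text
time: 1.43
tool_pos: [0.4693, -0.0429, 0.1245]
tcp_rot: [2.467, 1.944, 0.002]
wrist_force: [1.8, -0.5, -0.2]
width: 0.001
```

```bash
python3 s.py 0 -45 58; python3 - <<'E'
from workcell import read_camera
import cv2
im=read_camera('side')[:,:,::-1]
cv2.imwrite("pics/side1.png",cv2.resize(im[110:270,180:370],(760,640))[:600])
E
```

```text
1.4333 hpos [ -0.2 -82.4 124.5] w [ 0.4693 -0.0429  0.1245] q [-0.14 -0.03  2.14  0.    1.03  0.09] rot [2.4666e+00 1.9436e+00 1.9000e-03]
F hold [np.float64(1.9), np.float64(-0.0), np.float64(-0.2)] width 0.0007587818500425463
(array([ 0.0374, -0.0001,  0.0665]), array([ 0.0005, -0.0001, -0.0012]))
```

View pics/side1.png

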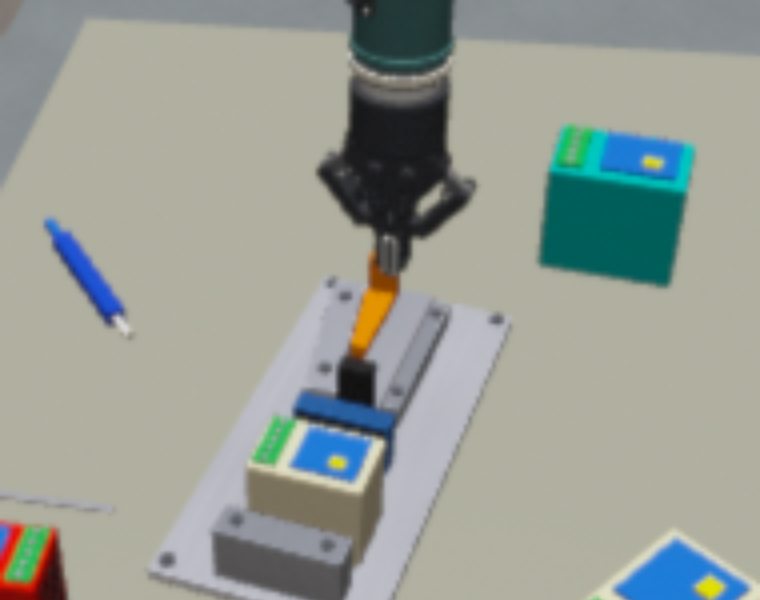

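Emit:
apply_moves --plan '[[[0.005,0,0.025,0,0,-0.001,1],[0.01,0,0.045,0,0,-0.001,1],[0.015,0,0.063,0,0,-0.001,1],[0.02,0,0.063,0,0,-0.001,1],[0.025,0,0.063,0,0,-0.001,1],[0.027,0,0.063,0,0,-0.001,1],[0.027,0,0.063,0,0,-0.001,1],[0.027,0,0.063,0,0,-0.001,1]]]'

```text
time: 2.15
tool_pos: [0.4762, -0.0188, 0.0633]
tcp_rot: [2.463, 1.947, 0.003]
wrist_force: [-0.7, -0.9, -0.2]
width: -0.002
```

```bash
python3 s.py 0 -30 58; python3 - <<'E'
from workcell import read_camera
import cv2
im=read_camera('side')[:,:,::-1]
cv2.imwrite("pics/side2.png",cv2.resize(im[150:270,200:350],(750,600)))
E
```

```text
2.15 hpos [  1.  -57.4  63.3] w [ 0.4762 -0.0188  0.0633] q [-0.09  0.06  2.18 -0.    0.9   0.14] rot [2.4632 1.9468 0.0031]
F hold [np.float64(-0.4), np.float64(-1.0), np.float64(-0.2)] width -0.0015358595210046742
(array([ 0.0274, -0.001 ,  0.0053]), array([ 0.0009, -0.0001, -0.0003]))
```

View pics/side2.png

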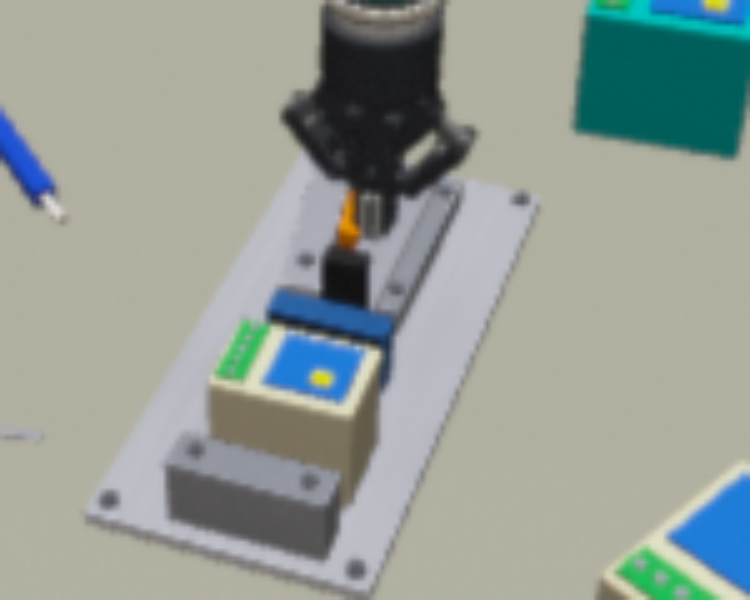

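```bash
python3 - <<'E'
from h import *
for n,P in dict(tcp=[1,-57.4,63.3],hL=[15,-5,88],hR=[-15,-5,88],hLf=[15,3,88],hRf=[-15,3,88]).items():
    print(n,((proj('side',h2w(p,P))-[200,150]+.5)*5).round())
E
```

```text
tcp [[376. 233.]]
hL [[330. 248.]]
hR [[375. 258.]]
hLf [[325. 255.]]
hRf [[371. 266.]]
```

Emit:
apply_moves --plan '[[[0.01,0,0.004,0,0,0,1],[0.02,0,0.005,0,0,0,1],[0.028,0,0.005,0,0,0,1],[0.033,0,0.005,0,0,0,1],[0.038,0,0.005,0,0,0,1],[0.043,0,0.005,0,0,0,1],[0.048,0,0.005,0,0,0,1],[0.053,0,0.005,0,0,0,1]]]'

```text
time: 2.87
tool_pos: [0.4871, 0.0331, 0.0568]
tcp_rot: [2.465, 1.948, -0.001]
wrist_force: [-0.5, -4.8, 0.4]
width: 0.0
```

```bash
python3 s.py
```

```text
2.8667 hpos [-0.3 -4.3 56.8] w [0.4871 0.0331 0.0568] q [ 0.02  0.09  2.16 -0.    0.89  0.25] rot [ 2.4646e+00  1.9479e+00 -1.0000e-03]
F hold [np.float64(0.6), np.float64(-4.8), np.float64(0.4)] width 0.0002257075074310124
```

Emit:
apply_moves --plan '[[[0.002,0,0,0,0,0,1],[0.004,0,0,0,0,0,1],[0.006,0,0,0,0,0,1],[0.008,0,0,0,0,0,1],[0.01,0,0,0,0,0,1],[0.012,0,0,0,0,0,1],[0.014,0,0,0,0,0,1],[0.014,0,0,0,0,0,1]]]'

```text
time: 3.53
tool_pos: [0.4905, 0.047, 0.0568]
tcp_rot: [-2.465, -1.948, -0.0]
wrist_force: [-0.6, -1.9, -0.6]
width: -0.003
```

```bash
python3 s.py;python3 - <<'E'
from workcell import read_camera
import cv2
for n,(a,b,c,d) in dict(side=(170,270,210,330),top=(155,255,170,320)).items():
    im=read_camera(n)[:,:,::-1]
    cv2.imwrite(f"pics/{n}3.png",cv2.resize(im[a:b,c:d],None,fx=5.3,fy=5.3,interpolation=2))
E
```

```text
3.5333 hpos [-0.3 10.  56.8] w [0.4905 0.047  0.0568] q [0.04 0.1  2.15 0.   0.89 0.28] rot [-2.4646e+00 -1.9476e+00 -4.0000e-04]
F hold [np.float64(-0.2), np.float64(-2.0), np.float64(-0.6)] width -0.00301168531452188
```

View pics/side3.png

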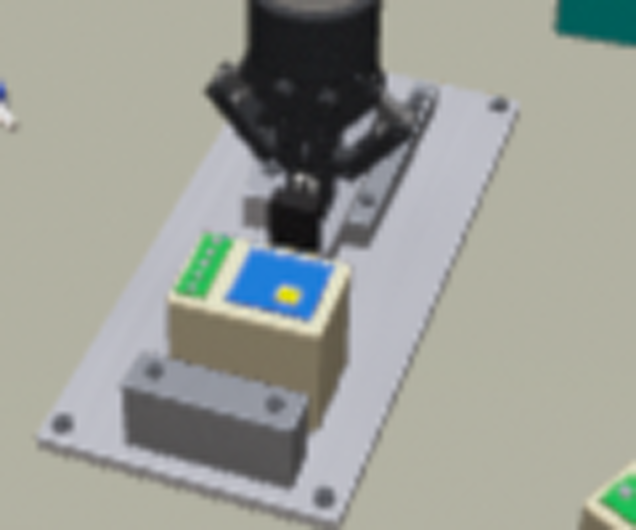

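View pics/top3.png

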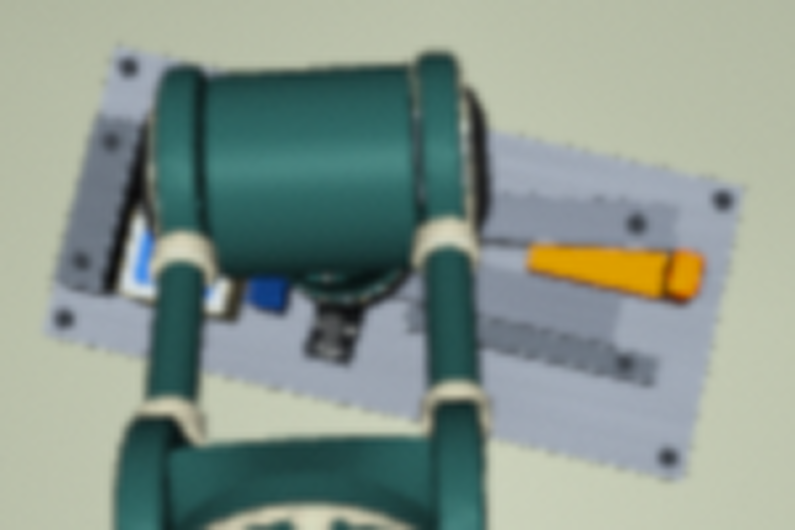

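Emit:
apply_moves --plan '[[[0.002,0,0,0,0,0,1],[0.004,0,0,0,0,0,1],[0.006,0,0,0,0,0,1],[0.008,0,0,0,0,0,1],[0.01,0,0,0,0,0,1],[0.011,0,0,0,0,0,1],[0.012,0,0,0,0,0,1],[0.013,0,0,0,0,0,1]]]'

```text
time: 4.3
tool_pos: [0.4931, 0.0582, 0.0568]
tcp_rot: [2.463, 1.948, -0.003]
wrist_force: [-2.3, -8.2, 1.0]
width: -0.001
```

```bash
python3 s.py
```

```text
4.3 hpos [-0.3 21.5 56.8] w [0.4931 0.0582 0.0568] q [ 0.07  0.11  2.14 -0.    0.89  0.3 ] rot [ 2.463   1.9482 -0.0031]
F hold [np.float64(-0.4), np.float64(-8.5), np.float64(1.0)] width -0.001166816802195296
```

Emit:
apply_moves --plan '[[[0.001,0,0,0,0,0,1],[0.002,0,0,0,0,0,1],[0.003,0,0,0,0,0,1],[0.004,0,0,0,0,0,1],[0.005,0,0,0,0,0,1],[0.006,0,0,0,0,0,1],[0.0065,0,0,0,0,0,1],[0.007,0,0,0,0,0,1]]]'

```text
time: 4.97
tool_pos: [0.4947, 0.0649, 0.0568]
tcp_rot: [2.463, 1.948, -0.003]
wrist_force: [-1.5, -8.4, 1.8]
width: -0.001
```

```bash
python3 s.py
```

```text
4.9667 hpos [-0.3 28.4 56.8] w [0.4947 0.0649 0.0568] q [ 0.08  0.11  2.13 -0.    0.89  0.32] rot [ 2.4632  1.948  -0.0032]
F hold [np.float64(0.5), np.float64(-8.5), np.float64(1.8)] width -0.0006661725025207401
```

Emit:
apply_moves --plan '[[[0.0005,0,0,0,0,0,1],[0.001,0,0,0,0,0,1],[0.0015,0,0,0,0,0,1],[0.002,0,0,0,0,0,1],[0.0025,0,0,0,0,0,1],[0.003,0,0,0,0,0,1],[0.003,0,0,0,0,0,1],[0.003,0,0,0,0,0,1]]]'

```text
time: 5.63
tool_pos: [0.4955, 0.0679, 0.0568]
tcp_rot: [2.463, 1.948, -0.003]
wrist_force: [-1.8, -7.7, 1.3]
width: -0.001
```

```bash
python3 s.py
```

```text
5.6333 hpos [-0.3 31.5 56.8] w [0.4955 0.0679 0.0568] q [ 0.09  0.12  2.13 -0.    0.89  0.32] rot [ 2.4634  1.948  -0.0029]
F hold [np.float64(-0.0), np.float64(-8.0), np.float64(1.3)] width -0.000995296427277906
```

Emit:
apply_moves --plan '[[[0.0003,0,0,0,0,0,1],[0.0006,0,0,0,0,0,1],[0.0009,0,0,0,0,0,1],[0.0012,0,0,0,0,0,1],[0.0015,0,0,0,0,0,1],[0.0015,0,0,0,0,0,1],[0.0015,0,0,0,0,0,1],[0.0015,0,0,0,0,0,1]]]'

```text
time: 6.3
tool_pos: [0.4958, 0.0691, 0.0568]
tcp_rot: [2.463, 1.948, -0.003]
wrist_force: [-1.0, -7.9, 1.0]
width: 0.004
```

```bash
python3 s.py
```

```text
6.3 hpos [-0.3 32.7 56.8] w [0.4958 0.0691 0.0568] q [ 0.09  0.12  2.13 -0.    0.89  0.32] rot [ 2.4632  1.948  -0.0034]
F hold [np.float64(0.8), np.float64(-7.9), np.float64(1.0)] width 0.00418329847186634
```

Emit:
apply_moves --plan '[[[0.0003,0,0,0,0,0,1],[0.0006,0,0,0,0,0,1],[0.0009,0,0,0,0,0,1],[0.0012,0,0,0,0,0,1],[0.0015,0,0,0,0,0,1],[0.0015,0,0,0,0,0,1],[0.0015,0,0,0,0,0,1],[0.0015,0,0,0,0,0,1]]]'

```text
time: 6.97
tool_pos: [0.4957, 0.0692, 0.0568]
tcp_rot: [2.461, 1.948, -0.007]
wrist_force: [-3.5, -14.4, 3.0]
width: 0.002
```

```bash
python3 s.py; python3 - <<'E'
from workcell import read_camera
import cv2
for n,(a,b,c,d) in dict(side=(170,270,210,330)).items():
    im=read_camera(n)[:,:,::-1]
    cv2.imwrite(f"pics/{n}4.png",cv2.resize(im[a:b,c:d],None,fx=5.3,fy=5.3,interpolation=2))
E
```

```text
6.9667 hpos [-0.3 32.8 56.8] w [0.4957 0.0692 0.0568] q [ 0.09  0.12  2.13 -0.01  0.9   0.33] rot [ 2.4613  1.948  -0.0069]
F hold [np.float64(-0.1), np.float64(-14.9), np.float64(3.0)] width 0.0022471559902659134
```

View pics/side4.png

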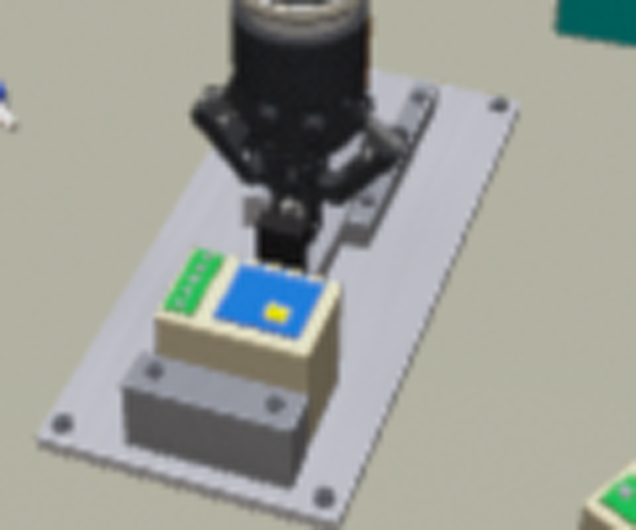

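Emit:
apply_moves --plan '[[[-0.015,0,0,0,0,0,1],[-0.04,0,0,0,0,0,1],[-0.065,0.005,-0.03,0,0,-0.01,1],[-0.085,0.01,-0.06,0,0,-0.02,1],[-0.12,0.02,-0.065,0,0,-0.03,1],[-0.16,0.03,-0.065,0,0,-0.04,1],[-0.2,0.04,-0.065,0,0,-0.052,1],[-0.235,0.04,-0.065,0,0,-0.052,1]]]'

```text
time: 7.68
tool_pos: [0.4833, -0.1683, 0.1233]
tcp_rot: [2.293, 2.142, 0.005]
wrist_force: [1.4, 0.7, -0.2]
width: -0.002
```

```bash
python3 s.py 39.5 -209 52 9.46; python3 - <<'E'
from workcell import read_camera
import cv2
for n,(a,b,c,d) in dict(side=(150,270,210,330),top=(155,255,170,320)).items():
    im=read_camera(n)[:,:,::-1]
    cv2.imwrite(f"pics/{n}5.png",cv2.resize(im[a:b,c:d],None,fx=5,fy=5,interpolation=2))
E
```

```text
7.6833 hpos [  42.3 -201.2  123.3] w [ 0.4833 -0.1683  0.1233] q [-0.38  0.05  2.06  0.    1.03 -0.32] rot [2.2932 2.1415 0.0046]
F hold [np.float64(1.2), np.float64(1.0), np.float64(-0.2)] width -0.0016194581620338447
(array([-0.0072, -0.0044,  0.0712]), array([ 0.0015,  0.0002, -0.0004]))
```

View pics/side5.png

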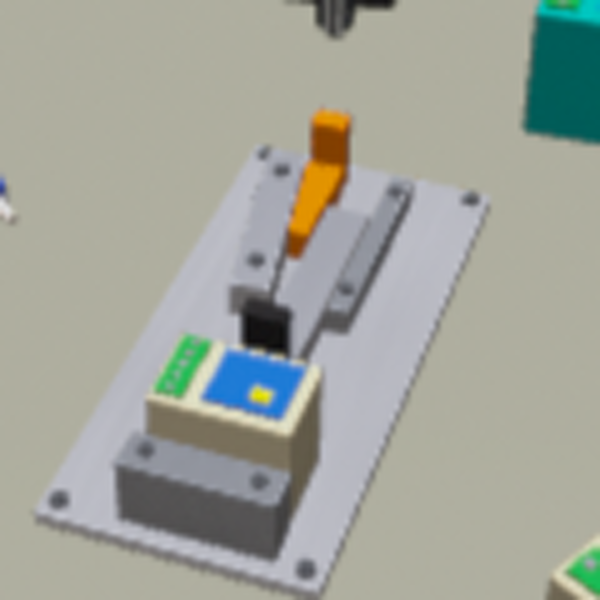

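View pics/top5.png

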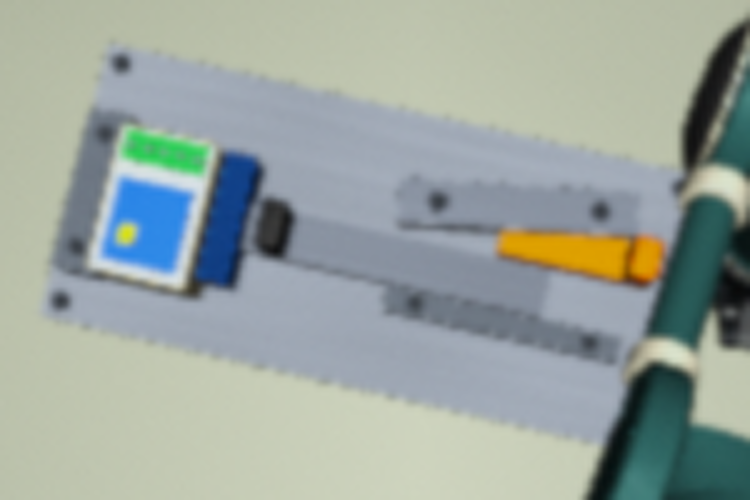

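Emit:
apply_moves --plan '[[[-0.006,-0.002,0,0,0,0,1],[-0.006,-0.004,0.02,0,0,0,1],[-0.006,-0.004,0.04,0,0,0,1],[-0.006,-0.004,0.06,0,0,0,1],[-0.006,-0.004,0.069,0,0,0,1],[-0.006,-0.004,0.069,0,0,0,1],[-0.006,-0.004,0.069,0,0,0,1],[-0.006,-0.004,0.069,0,0,0,1]]]'

```text
time: 8.45
tool_pos: [0.4777, -0.1715, 0.0539]
tcp_rot: [2.296, 2.143, 0.001]
wrist_force: [0.6, -0.2, -0.0]
width: 0.003
```

```bash
python3 s.py 39.5 -209 52 9.46; python3 - <<'E'
from workcell import read_camera
import cv2
for n,(a,b,c,d) in dict(side=(130,250,210,330)).items():
    im=read_camera(n)[:,:,::-1]
    cv2.imwrite(f"pics/{n}6.png",cv2.resize(im[a:b,c:d],None,fx=5,fy=5,interpolation=2))
E
```

```text
8.45 hpos [  37.6 -205.6   53.9] w [ 0.4777 -0.1715  0.0539] q [-0.39  0.13  2.12  0.    0.89 -0.33] rot [2.2956e+00 2.1425e+00 1.5000e-03]
F hold [np.float64(0.6), np.float64(-0.0), np.float64(-0.0)] width 0.0033425396798842165
(array([-0.0037,  0.0013,  0.0019]), array([ 0.0005,  0.0001, -0.0006]))
```

View pics/side6.png

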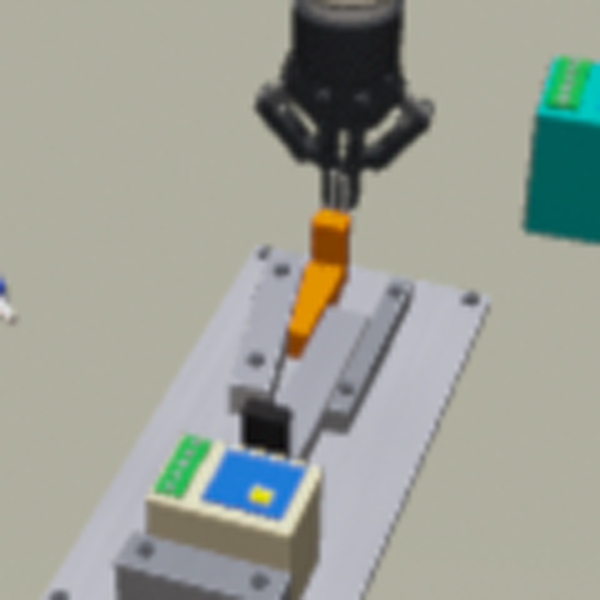

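Emit:
apply_moves --plan '[[[0.002,0.0015,0.003,0,0,0,1],[0.004,0.0015,0.006,0,0,0,1],[0.007,0.0015,0.006,0,0,0,1],[0.01,0.0015,0.006,0,0,0,1],[0.013,0.0015,0.006,0,0,0,1],[0.015,0.0015,0.006,0,0,0,1],[0.017,0.0015,0.006,0,0,0,1],[0.019,0.0015,0.006,0,0,0,1]]]'

```text
time: 9.17
tool_pos: [0.4794, -0.153, 0.0469]
tcp_rot: [2.297, 2.143, -0.001]
wrist_force: [-0.8, -1.8, -1.1]
width: -0.002
```

```bash
python3 s.py
```

```text
9.1667 hpos [  35.  -187.2   46.9] w [ 0.4794 -0.153   0.0469] q [-0.36  0.14  2.13 -0.    0.87 -0.29] rot [ 2.2970e+00  2.1425e+00 -7.0000e-04]
F hold [np.float64(-0.4), np.float64(-1.9), np.float64(-1.1)] width -0.0017050816597972153
```

Emit:
apply_moves --plan '[[[0.001,0,0,0,0,0,1],[0.002,0,0,0,0,0,1],[0.003,0,0,0,0,0,1],[0.004,0,0,0,0,0,1],[0.005,0,0,0,0,0,1],[0.006,0,0,0,0,0,1],[0.007,0,0,0,0,0,1],[0.008,0,0,0,0,0,1]]]'

```text
time: 9.83
tool_pos: [0.48, -0.1448, 0.0469]
tcp_rot: [2.298, 2.142, -0.0]
wrist_force: [-0.7, -2.0, 0.6]
width: 0.001
```

```bash
python3 s.py
```

```text
9.8333 hpos [  33.7 -179.1   46.9] w [ 0.48   -0.1448  0.0469] q [-0.34  0.13  2.14 -0.    0.87 -0.27] rot [ 2.2977e+00  2.1424e+00 -1.0000e-04]
F hold [np.float64(-0.2), np.float64(-2.1), np.float64(0.6)] width 0.0005463109789502609
```

Emit:
apply_moves --plan '[[[0.0007,0,0,0,0,0,1],[0.0014,0,0,0,0,0,1],[0.0021,0,0,0,0,0,1],[0.0028,0,0,0,0,0,1],[0.0035,0,0,0,0,0,1],[0.004,0,0,0,0,0,1],[0.004,0,0,0,0,0,1],[0.004,0,0,0,0,0,1]]]'

```text
time: 10.5
tool_pos: [0.4803, -0.1408, 0.0468]
tcp_rot: [-2.298, -2.142, -0.0]
wrist_force: [-1.1, -1.7, 0.8]
width: 0.001
```

Emit:
apply_moves --plan '[[[0.0007,0,0,0,0,0,1],[0.0014,0,0,0,0,0,1],[0.0021,0,0,0,0,0,1],[0.0028,0,0,0,0,0,1],[0.0035,0,0,0,0,0,1],[0.004,0,0,0,0,0,1],[0.004,0,0,0,0,0,1],[0.004,0,0,0,0,0,1]]]'

```text
time: 11.17
tool_pos: [0.4806, -0.1372, 0.0469]
tcp_rot: [2.297, 2.142, -0.0]
wrist_force: [-1.4, -4.0, 0.2]
width: -0.002
```

Emit:
apply_moves --plan '[[[0.0005,0,0,0,0,0,1],[0.001,0,0,0,0,0,1],[0.0015,0,0,0,0,0,1],[0.0015,0,0,0,0,0,1],[0.0015,0,0,0,0,0,1],[0.0015,0,0,0,0,0,1],[0.0015,0,0,0,0,0,1],[0.0015,0,0,0,0,0,1]]]'

```text
time: 11.83
tool_pos: [0.4806, -0.1363, 0.0469]
tcp_rot: [2.297, 2.142, -0.002]
wrist_force: [-1.7, -7.8, 0.0]
width: 0.001
```

```bash
python3 s.py;python3 - <<'E'
from workcell import read_camera
import cv2
for n,(a,b,c,d) in dict(side=(150,270,210,330)).items():
    im=read_camera(n)[:,:,::-1]
    cv2.imwrite(f"pics/{n}7.png",cv2.resize(im[a:b,c:d],None,fx=5,fy=5,interpolation=2))
E
```

```text
11.8333 hpos [  32.4 -170.7   46.9] w [ 0.4806 -0.1363  0.0469] q [-0.33  0.13  2.14 -0.    0.87 -0.25] rot [ 2.2965e+00  2.1421e+00 -1.5000e-03]
F hold [np.float64(0.1), np.float64(-8.0), np.float64(0.0)] width 0.0006105394323698999
```

View pics/side7.png

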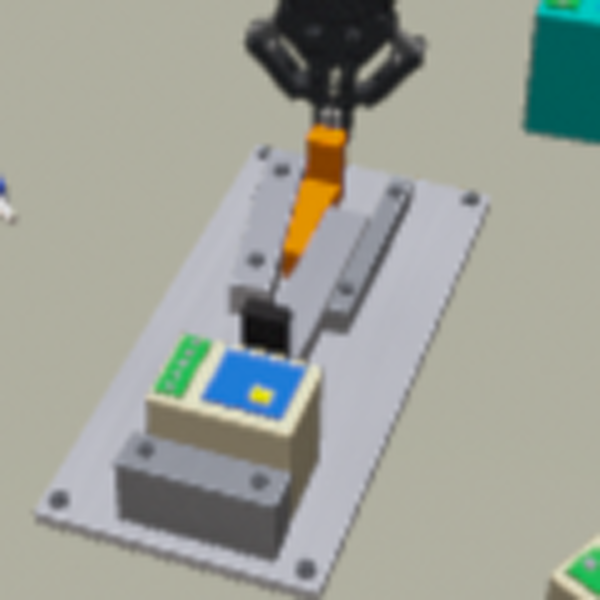

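Emit:
apply_moves --plan '[[[0.0004,0,0,0,0,0,1],[0.0008,0,0,0,0,0,1],[0.0012,0,0,0,0,0,1],[0.0012,0,0,0,0,0,1],[0.0012,0,0,0,0,0,1],[0.0012,0,0,0,0,0,1],[0.0012,0,0,0,0,0,1],[0.0012,0,0,0,0,0,1]]]'

```text
time: 12.55
tool_pos: [0.4807, -0.1358, 0.0469]
tcp_rot: [2.296, 2.142, -0.003]
wrist_force: [-2.2, -8.5, 0.3]
width: 0.0
```

```bash
python3 s.py
```

```text
12.55 hpos [  32.3 -170.2   46.9] w [ 0.4807 -0.1358  0.0469] q [-0.32  0.13  2.14 -0.    0.87 -0.25] rot [ 2.2956  2.1419 -0.0027]
F hold [np.float64(-0.2), np.float64(-8.8), np.float64(0.3)] width 0.00012165250570201026
```

Emit:
apply_moves --plan '[[[0.0003,0,0,0,0,0,1],[0.0006,0,0,0,0,0,1],[0.001,0,0,0,0,0,1],[0.001,0,0,0,0,0,1],[0.001,0,0,0,0,0,1],[0.001,0,0,0,0,0,1],[0.001,0,0,0,0,0,1],[0.001,0,0,0,0,0,1]]]'

```text
time: 13.22
tool_pos: [0.4808, -0.1353, 0.0469]
tcp_rot: [2.295, 2.142, -0.004]
wrist_force: [-2.6, -11.0, -0.5]
width: -0.0
```

```bash
python3 s.py
```

```text
13.2167 hpos [  32.3 -169.7   46.9] w [ 0.4808 -0.1353  0.0469] q [-0.32  0.13  2.14 -0.    0.87 -0.25] rot [ 2.2948  2.1417 -0.0037]
F hold [np.float64(0.0), np.float64(-11.3), np.float64(-0.5)] width -0.0004979813827015361
```

Emit:
apply_moves --plan '[[[0.0004,0,0,0,0,0,1],[0.0008,0,0,0,0,0,1],[0.0012,0,0,0,0,0,1],[0.0014,0,0,0,0,0,1],[0.0014,0,0,0,0,0,1],[0.0014,0,0,0,0,0,1],[0.0014,0,0,0,0,0,1],[0.0014,0,0,0,0,0,1]]]'

```text
time: 13.88
tool_pos: [0.4808, -0.1348, 0.047]
tcp_rot: [2.294, 2.142, -0.005]
wrist_force: [-2.6, -14.9, -2.0]
width: 0.003
```

```bash
python3 s.py; python3 - <<'E'
from workcell import read_camera,readout
for i in range(4):
    read_camera('side'); print(readout.read_state()['wrist_force'].round(1))
E
```

```text
13.8833 hpos [  32.2 -169.1   47. ] w [ 0.4808 -0.1348  0.047 ] q [-0.32  0.13  2.14 -0.01  0.87 -0.25] rot [ 2.2936  2.1416 -0.0051]
F hold [np.float64(0.9), np.float64(-15.1), np.float64(-2.0)] width 0.002972037324321745
[ -3.  -15.5  -0.2]
[ -3.5 -14.9  -0.9]
[ -2.6 -14.7  -0.7]
[ -2.9 -14.5  -1. ]
```

Emit:
apply_moves --plan '[[[-0.005,0,0,0,0,0,1],[-0.015,0,0,0,0,0,1],[-0.03,0,0,0,0,0,1],[-0.045,0,-0.01,0,0,0,1],[-0.06,0,-0.04,0,0,0,1],[-0.08,0,-0.07,0,0,0,1],[-0.09,0,-0.1,0,0,0,1],[-0.09,0,-0.1,0,0,0,1]]]'

```text
time: 14.75
tool_pos: [0.4791, -0.2255, 0.1539]
tcp_rot: [2.291, 2.132, 0.007]
wrist_force: [1.4, -0.4, -0.6]
width: -0.005
```

```bash
python3 s.py; python3 - <<'E'
from workcell import read_camera
import cv2
for n,(a,b,c,d) in dict(side=(150,270,210,330),top=(155,255,170,320)).items():
    im=read_camera(n)[:,:,::-1]
    cv2.imwrite(f"pics/{n}8full.png",im)
    cv2.imwrite(f"pics/{n}8.png",cv2.resize(im[a:b,c:d],None,fx=5,fy=5,interpolation=2))
E
```

```text
14.75 hpos [  51.4 -257.8  153.9] w [ 0.4791 -0.2255  0.1539] q [-0.49  0.04  2.    0.    1.08 -0.42] rot [2.2912 2.1325 0.0073]
F hold [np.float64(1.4), np.float64(-0.1), np.float64(-0.6)] width -0.004666713420360125
```

View pics/side8.png

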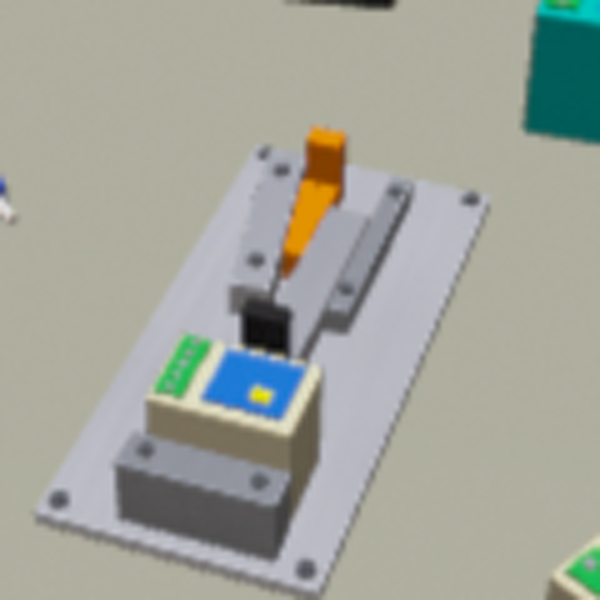

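View pics/top8.png

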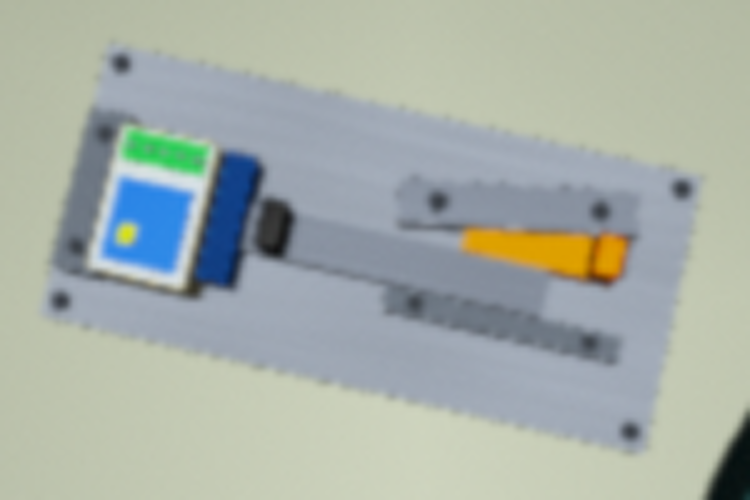

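View pics/side8full.png

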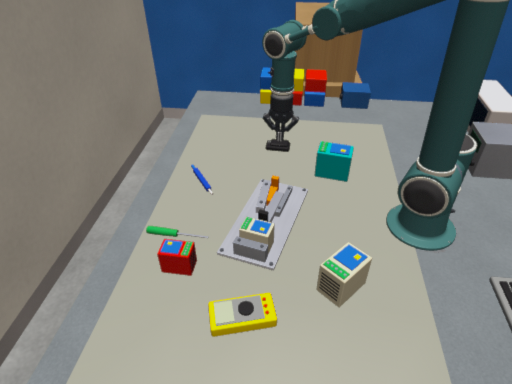

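```bash
python3 -c "
from workcell import bot
print(bot.finish_job())"
```

```text
the job is handed in; nothing more can be done
None
```

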